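# Swap the doors of two drying cabinets

## Robot

A 7-joint arm with a two-finger parallel gripper is mounted at the origin on a cart in front of the work surface, level with it; the furniture and walls round the work are solid. World frame = base frame: x ahead of the robot, y to its left, z up, the work surface at z = 0. Lengths are in m, angles in rad, forces in N, time in s.
With the tool pointing down it reaches from about 0.4 to 0.85 m from the base axis. Payload 4.5 kg.
Tool frame: the origin (TCP) lies on the centre line of the jaws, within the pads' length; the fingertips stand 25 mm ahead of it and the grasp point (between the pads) lies 6 mm ahead of it; z points along the fingers, y is the direction in which the jaws open and shut (so a half turn about z gives the same grasp; the last joint's range is limited). The gripper opens to 88 mm and grips with 3 to 60 N. Pads are 18 mm wide; open, the fingers measure 123 mm over their backs; the gripper's body (75 mm by 187 mm) begins 45 mm behind the grasp point.
Start: joints at [1.243, 0.689, -0.195, 1.565, 0.157, 0.902, -0.215], TCP at [0.221, -0.585, 0.264] pointing down, gripper open.
Joint ranges: [-3.01, 3.01], [-0.46, 2.08], [-1.47, 1.51], [0.13, 2.56], [-1, 4.14], [0.04, 2.09], [-2.66, 2.66]. Speed limits (rad/s): [2.57, 2.57, 3.14, 3.14, 3.14, 3.14, 3.14].

## Interface

Orientations are given as a unit quaternion [x, y, z, w].
In Python, from plant import r, eyes gives the robot as it stands.
- The arm moves only by the tool servo_tool, never from a script. Its argument "deltas" is a list of rows, each an object of numbers: "dx", "dy", "dz": the shift along the tool's x, y, z in units of 60 mm (1.0 is 60 mm); "ax", "ay", "az": the turn, a rotation vector about the tool's x, y, z in units of 6 degrees (1.0 is 6 degrees); "hand": the finger opening in mm, from 0 to 88.1. A call has 1 to 10 rows; each row is the pose to reach, as a shift and turn from the pose commanded when the call began, along the tool's axes at that moment; what a row does not reach only later rows make up. A row lasts 1/8 s, in which the tool goes at most 62.5 mm and 10.7 degrees, less where a joint would pass 70% of its speed; a pose out of reach is approached as far as the arm can. A call with a gripper value outside its range is refused whole. The fingers move at their own pace and stop on an object; "newtons" is the grip in N (left out, the last holds). Time passes only in rows, so rows that repeat a pose let the fingers close. It gives the time, the measured TCP pose, the force and the opening at its end, in the units of the state.
- r.get_state(): the state, without advancing time (a new reading comes with each control period).
- eyes.snapshot(name): name is "scene" or "top"; returns (picture, depth): 480x640x3 uint8, red, green, blue; 480x640 float32, m along the optical axis (not along the pixel's ray), 0 where there is no reading.
- eyes.camera_model(name): a dict with "fx", "fy", "cx", "cy" (pixels), "pose" (4x4, takes a point from camera to world coordinates). Camera axes: x right, y up, looking along -z (the intrinsics and any distortion apply to the point x, -y, -z); pixel columns grow to the right and rows downward; lengths in m; the calibration is good to about 2 mm. A picture is of the moment at which its call begins. camera_model takes no time and is no camera call.
- r.finish_job(): hands the job in, once; it reports no verdict.
The state is a dict: "clock": time; "q": joint angles; "qd": joint speeds; "joint_torque": joint torques, N m; "tool_pos": TCP position; "eef_rot": TCP orientation; "contact_force": force on the tool from outside, world axes, zero at the start; "moment": the same for the moment, N m; "opening": opening from 0.0 (shut) to 1.0 (fully open).
Only numpy, scipy, OpenCV 4.12 (cv2) and the standard library are available. Lean on these libraries where they do the work, as an engineer would, in place of code of your own. Each camera call takes 0.05 s, during which the arm holds its last target.

## Task

The small drying cabinet with the torch heads in it is loaded and stands open: push its drop-down door up until it is fully shut. The empty drying cabinet beside it is to cool and take the next batch: pull its door all the way down and leave it open. Move the doors steadily, without slamming them.

Things in the scene. Friction and masses are not known exactly. Their poses are not given: they have to be found in the camera images.
- loaded_cabinet: Drying cabinet with three black torch heads standing in it, door open at the start: a grey sheet-metal box 100 deep x 150 wide x 158 mm high, open front facing the robot (turned a little either way), fixed to the bench. Its twin, the empty cabinet, stands beside it, left or right. Origin: centre of the underside; x to its back, y to its left, z up.
- loaded_door (a joint): Door of the loaded cabinet: aluminium frame with clear pane, 150 wide x 110 high x 12 mm thick, hinged along its lower edge 48 mm above the bench, 56 mm in front of the cabinet's middle. Rad: 0 = upright, shut; grows as it comes down towards the robot, to a stop at 1.45 (nearly level). Stiff hinge: stays where it is left; under 5 N at the handle moves it.
- empty_door (a joint): Door of the empty cabinet, of the same make and sizes as the loaded cabinet's, with the same stiff hinge; shut or nearly so at the start. Rad: 0 = upright, shut; 1.45 = fully down.
- loaded_handle (a point): Middle of the loaded door's handle: a level steel bar 12 mm thick, 88 mm clear between two posts, in the door's plane 50 mm beyond its top edge; it can be pinched from above, door up or down, and may turn between the fingers. z points from hinge to bar, y along the bar, x through the pane (inward when shut). Hinge line 160 mm away along -z. Bar height 208 mm shut, 67 mm fully down.
- empty_handle (a point): Middle of the handle bar of the empty cabinet's door; same form, axes and sizes as loaded_handle. When shut, the bar is 50 mm above the cabinet's roof.

How it is judged:
By the outcome, as a careful person would: the job done as asked, in the order asked, and still so for the second after the job is handed in, with the robot touching nothing.
It also fails if it takes over 58 s, if anything falls off the work surface, if the arm or the gripper's body presses on something with over 40 N, if the wrist force passes 120 N, or if a joint passes its speed limit or range.

## Working session

There is one attempt and no reset: what is moved stays moved. The work goes in short steps, Python scripts to look and compute and a tool call to move; the robot and the scene stay as the last step left them, time stands still between calls to the robot, and variables do not carry over. Pictures are saved under pics/ and viewed, and the job is handed in when it is done.

Besides the shell and the picture viewer there is one more tool, called after ">>>" by a JSON object that holds its "method" and its "body", one argument or row to a line. servo_tool: Moves the arm, as the interface text tells. Its arguments: {"type":"object","properties":{"deltas":{"type":"array","items":{"type":"object","properties":{"dx":{"type":"number"},"dy":{"type":"number"},"dz":{"type":"number"},"ax":{"type":"number"},"ay":{"type":"number"},"az":{"type":"number"},"hand":{"type":"number"}}}},"newtons":{"type":"number"}},"required":["deltas"]}

```bash
mkdir -p pics; ls; cat > h.py <<'E'
import numpy as np, cv2
from plant import r, eyes
def snap(n,tag):
    im,d=eyes.snapshot(n); cv2.imwrite(f'pics/{tag}.png',im[:,:,::-1]); np.save(f'pics/{tag}.npy',d); return im,d
def world(n,d):
    m=eyes.camera_model(n); v,u=np.mgrid[0:d.shape[0],0:d.shape[1]]
    P=np.stack([(u-m['cx'])/m['fx']*d,-(v-m['cy'])/m['fy']*d,-d],-1)
    T=np.array(m['pose']); return P@T[:3,:3].T+T[:3,3]
E
python3 - <<'E'
from h import *
for n in('scene','top'):
    snap(n,n+'0'); m=eyes.camera_model(n); print({k:(np.round(v,3).tolist()) for k,v in m.items() if not isinstance(v,str)})
s=r.get_state(); print(s)
E
```

```text
pics
{'fx': 560.047, 'fy': 560.047, 'cx': 317.43, 'cy': 238.296, 'pose': [[-0.064, 0.724, -0.686, 0.06], [-0.998, -0.048, 0.043, 0.053], [-0.002, 0.688, 0.726, 0.783], [0.0, 0.0, 0.0, 1.0]]}
{'fx': 552.033, 'fy': 552.033, 'cx': 315.986, 'cy': 243.555, 'pose': [[-0.002, 0.983, -0.185, 0.495], [-0.998, -0.013, -0.057, -0.022], [-0.058, 0.185, 0.981, 0.974], [0.0, 0.0, 0.0, 1.0]]}
{'clock': 0.1, 'q': array([ 1.24279311,  0.68988574, -0.19454378,  1.56623866,  0.15733122,
        0.90249598, -0.21512181]), 'qd': array([ 1.20880938e-03, -3.19853699e-03,  5.68501765e-05, -4.05104437e-03,
        6.62035331e-04,  3.25932605e-04,  5.08405722e-04]), 'joint_torque': array([-3.17183505e-03, -5.28496456e+01, -1.27162177e+00, -1.53837150e+01,
       -5.25568728e-02,  2.02592433e-03,  2.69040419e-05]), 'tool_pos': array([ 0.22100738, -0.5840597 ,  0.26300014]), 'eef_rot': array([ 9.83673275e-01,  1.79961726e-01, -2.10035039e-04, -7.88501471e-04]), 'contact_force': array([-0.22222878,  0.48962111,  0.06388308]), 'moment': array([ 0.0835124 , -0.00342836,  0.00371251]), 'opening': 1.000338209430819}
```

View pics/scene0.png

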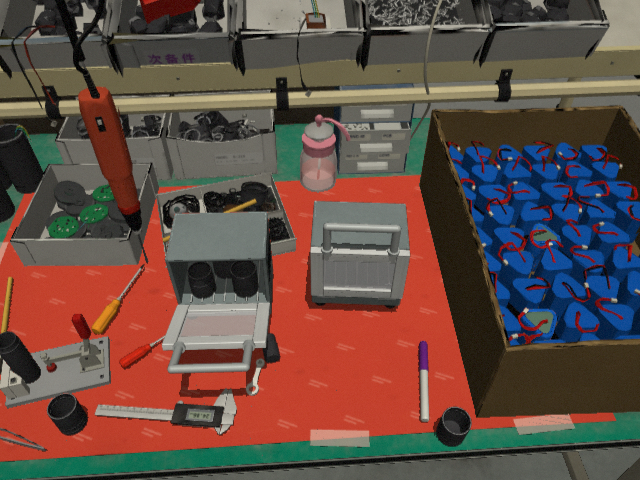

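View pics/top0.png

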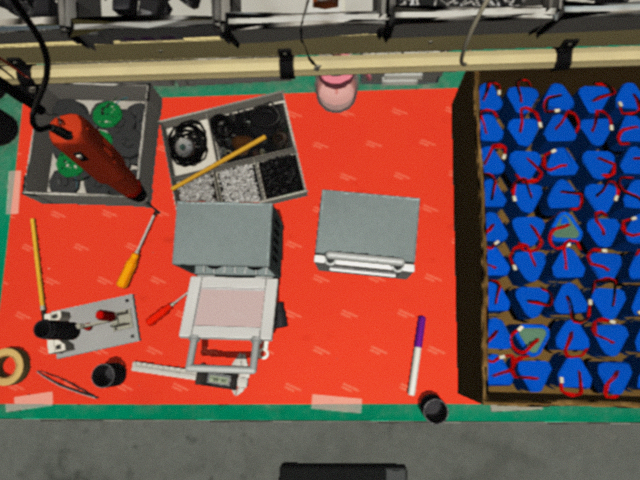

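The loaded cabinet is on the left with its door low (bar near scene (212,365), top (225,368)). The empty one is on the right, shut or nearly so (bar near scene (362,228), top (368,266)). Next I'll measure both.

```bash
python3 - <<'E'
from h import *
d=np.load('pics/top0.npy'); W=world('top',d)
ds=np.load('pics/scene0.npy'); S=world('scene',ds)
def p(n,A,u,v): print(n,u,v,np.round(A[v,u],3))
for u in range(190,262,10):
    c=W[355:385,u]; k=np.argmax(c[:,2]); print('Lbar',u,355+k,np.round(c[k],3))
for u in range(325,412,10):
    c=W[250:280,u]; k=np.argmax(c[:,2]); print('Ebar',u,250+k,np.round(c[k],3))
for u,v in[(225,230),(190,215),(260,215),(370,220),(330,205),(410,205),(281,315),(280,320),(190,310),(190,330),(268,310),(268,330),(225,285),(225,335),(100,150),(200,360),(235,350)]: p('top',W,u,v)
for u,v in[(272,348),(110,120),(130,215),(362,228),(212,365),(362,275),(362,250),(335,85),(440,150)]: p('sc',S,u,v)
for n,t,(x0,y0,x1,y1) in[('scene','scL',(140,200,300,410)),('top','tpL',(150,190,300,400)),('top','tpE',(300,180,440,290)),('scene','scE',(300,190,430,320))]:
    im=cv2.imread(f'pics/{n}0.png')[y0:y1,x0:x1]; f=590/max(im.shape[0],im.shape[1]*.75); cv2.imwrite(f'pics/{t}.png',cv2.resize(im,None,fx=f,fy=f,interpolation=2))
E
```

```text
Lbar 190 360 [ 0.495 -0.022  0.974]
Lbar 200 367 [0.466 0.206 0.115]
Lbar 210 371 [0.46  0.19  0.117]
Lbar 220 370 [0.462 0.175 0.118]
Lbar 230 369 [0.463 0.159 0.118]
Lbar 240 369 [0.463 0.144 0.114]
Lbar 250 371 [0.46  0.129 0.116]
Lbar 260 358 [0.478 0.131 0.008]
Ebar 325 254 [0.624 0.009 0.213]
Ebar 335 254 [ 0.623 -0.005  0.215]
Ebar 345 255 [ 0.621 -0.019  0.216]
Ebar 355 255 [ 0.621 -0.033  0.215]
Ebar 365 259 [ 0.615 -0.047  0.217]
Ebar 375 260 [ 0.614 -0.06   0.214]
Ebar 385 259 [ 0.615 -0.074  0.216]
Ebar 395 260 [ 0.614 -0.088  0.216]
Ebar 405 254 [ 0.631 -0.107  0.162]
top 225 230 [0.672 0.164 0.159]
top 190 215 [0.697 0.22  0.156]
top 260 215 [0.695 0.11  0.158]
top 370 220 [ 0.684 -0.057  0.16 ]
top 330 205 [0.708 0.003 0.159]
top 410 205 [ 0.706 -0.118  0.159]
top 281 315 [0.55  0.093 0.026]
top 280 320 [0.542 0.094 0.027]
top 190 310 [0.556 0.236 0.081]
top 190 330 [0.523 0.231 0.091]
top 268 310 [0.556 0.108 0.074]
top 268 330 [0.523 0.105 0.09 ]
top 225 285 [0.599 0.184 0.059]
top 225 335 [0.515 0.174 0.094]
top 100 150 [0.749 0.298 0.307]
top 200 360 [ 0.474  0.238 -0.   ]
top 235 350 [0.491 0.176 0.   ]
sc 272 348 [0.543 0.095 0.027]
sc 110 120 [0.743 0.304 0.325]
sc 130 215 [0.729 0.315 0.152]
sc 362 228 [ 0.614 -0.045  0.214]
sc 212 365 [0.464 0.171 0.117]
sc 362 275 [ 0.616 -0.051  0.107]
sc 362 250 [ 0.622 -0.049  0.159]
sc 335 85 [ 0.897 -0.029  0.274]
sc 440 150 [ 0.838 -0.213  0.172]
```

```bash
cd pics; python3 -c "
import cv2,numpy as np
a=[cv2.resize(cv2.imread(t+'.png'),(395,295)) for t in('scL','tpL','scE','tpE')]
cv2.imwrite('mos.png',np.vstack([np.hstack(a[:2]),np.hstack(a[2:])]))"
```

```text
(no output)
```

View pics/mos.png

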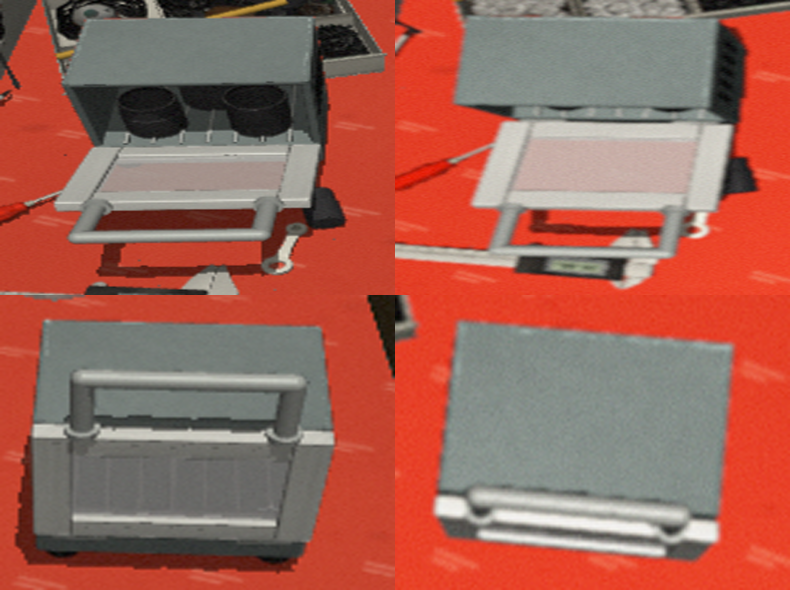

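```bash
cat > fit.py <<'E'
from h import *
def clean(M):
    n,l,s,c=cv2.connectedComponentsWithStats(M.astype(np.uint8)); return l==1+np.argmax(s[1:,4])
def rect(P):
    (cx,cy),(w,h),a=cv2.minAreaRect((P[:,:2]*1000).astype(np.float32)); return np.round([cx,cy,w,h,a],1)
def bar(A,lo,hi,zc=None):
    M=(A[...,0]>lo[0])&(A[...,0]<hi[0])&(A[...,1]>lo[1])&(A[...,1]<hi[1])&(A[...,2]>lo[2])&(A[...,2]<hi[2])
    return A[M]
E
python3 - <<'E'
from fit import *
for n in('top','scene'):
    A=world(n,np.load(f'pics/{n}0.npy'))
    for nm,y in(('L',(.06,.26)),('E',(-.16,.04))):
        M=(abs(A[...,2]-.158)<.006)&(A[...,1]>y[0])&(A[...,1]<y[1])&(A[...,0]>.6 if nm=='L' else A[...,0]>.637)&(A[...,0]<.78)
        M=clean(M); print(n,nm,'roof',rect(A[M]),M.sum())
    for nm,lo,hi in(('L',(.44,.1,.085),(.48,.24,.13)),('E',(.59,-.15,.19),(.66,.05,.23))):
        P=bar(A,lo,hi); (vx,vy,vz,x,y,z)=cv2.fitLine(P.astype(np.float32),cv2.DIST_HUBER,0,.001,.01).ravel()
        t=(P-[x,y,z])@[vx,vy,vz]; mid=np.array([x,y,z])+np.array([vx,vy,vz])*(t.min()+t.max())/2
        print(n,nm,'bar dir',np.round([vx,vy,vz],3),'mid',np.round(mid,4),'len',round(np.ptp(t),3),'zmax',np.percentile(P[:,2],95),len(P))
    lo,hi=(.5,.08,.06),(.56,.25,.11)
    P=bar(A,lo,hi);B=np.c_[P[:,:2],np.ones(len(P))]
    c=np.linalg.lstsq(B,P[:,2],rcond=None)[0]; print(n,'door plane',np.round(c,3))
E
```

```text
top L roof [667.7 169.2 151.  100.6  87.9] 6227
top E roof [678.1 -52.3 150.7  98.   84. ] 5747
top L bar dir [0.022 1.    0.007] mid [0.4657 0.1762 0.1131] len 0.112 zmax 0.11683516535554721 673
top E bar dir [ 0.112  0.994 -0.004] mid [ 0.6173 -0.0455  0.2129] len 0.111 zmax 0.2162700713249099 692
top door plane [-0.461  0.016  0.328]
scene L roof [667.5 169.4 150.5 103.7  88.4] 4757
scene E roof [679.8 -52.3 151.5  98.7  84.8] 2373
scene L bar dir [0.023 1.    0.002] mid [0.4634 0.1765 0.114 ] len 0.112 zmax 0.1172751346120985 827
scene E bar dir [0.115 0.993 0.009] mid [ 0.6159 -0.0451  0.2135] len 0.111 zmax 0.21669862375794363 765
scene door plane [-0.399  0.014  0.297]
```

```bash
cat > go.py <<'E'
import sys; from h import *
from scipy.spatial.transform import Rotation as R
def goal(pos,psi):  # tool down, tool y along (cos psi, sin psi); pos = TCP
    y=np.array([np.cos(psi),np.sin(psi),0]); z=np.array([0,0,-1.]); return np.array(pos),R.from_matrix(np.c_[np.cross(y,z),y,z])
def show(targets):
    s=r.get_state(); R0=R.from_quat(s['eef_rot']); p0=s['tool_pos']
    print('t',round(s['clock'],2),'p',np.round(p0,4),'F',np.round(s['contact_force'],1),'op',round(s['opening']*88.1,1),'q',np.round(s['q'],2))
    for pos,psi in targets:
        p,Rg=goal(pos,psi); d=R0.inv().apply(p-p0)/.06; a=(R0.inv()*Rg).as_rotvec(degrees=True)/6
        print(np.round(pos,3),'d',np.round(d,2),'a',np.round(a,2))
E
python3 - <<'E'
from go import *
p0=np.array([.221,-.584,.263]); v=np.array([.41,-.15,.28])
show([(p0+(v-p0)*k/9,-1.2+.6*k/9) for k in range(1,10)])
E
```

```text
t 0.1 p [ 0.221  -0.5841  0.263 ] F [-0.2  0.5  0.1] op 88.1 q [ 1.24  0.69 -0.19  1.57  0.16  0.9  -0.22]
[ 0.242 -0.536  0.265] d [ 0.61 -0.63 -0.03] a [-0.02  0.   -0.72]
[ 0.263 -0.488  0.267] d [ 1.22 -1.26 -0.06] a [-0.02  0.   -1.36]
[ 0.284 -0.439  0.269] d [ 1.84 -1.88 -0.09] a [-0.02 -0.   -1.99]
[ 0.305 -0.391  0.271] d [ 2.45 -2.51 -0.12] a [-0.02 -0.   -2.63]
[ 0.326 -0.343  0.272] d [ 3.06 -3.14 -0.15] a [-0.02 -0.   -3.27]
[ 0.347 -0.295  0.274] d [ 3.67 -3.77 -0.18] a [-0.02 -0.   -3.9 ]
[ 0.368 -0.246  0.276] d [ 4.28 -4.4  -0.21] a [-0.02 -0.   -4.54]
[ 0.389 -0.198  0.278] d [ 4.9  -5.02 -0.24] a [-0.02 -0.   -5.18]
[ 0.41 -0.15  0.28] d [ 5.51 -5.65 -0.27] a [-0.02 -0.   -5.81]
```

>>> {"method": "servo_tool", "body": {
  "deltas": [
    {"dx": 0.6,"dy": -0.6,"dz": 0,"az": -0.7,"hand": 30},
    {"dx": 1.2,"dy": -1.25,"dz": -0.05,"az": -1.4,"hand": 30},
    {"dx": 1.85,"dy": -1.9,"dz": -0.1,"az": -2,"hand": 30},
    {"dx": 2.45,"dy": -2.5,"dz": -0.1,"az": -2.6,"hand": 30},
    {"dx": 3.05,"dy": -3.15,"dz": -0.15,"az": -3.3,"hand": 30},
    {"dx": 3.7,"dy": -3.8,"dz": -0.2,"az": -3.9,"hand": 30},
    {"dx": 4.3,"dy": -4.4,"dz": -0.2,"az": -4.5,"hand": 30},
    {"dx": 4.9,"dy": -5,"dz": -0.25,"az": -5.2,"hand": 30},
    {"dx": 5.5,"dy": -5.65,"dz": -0.25,"az": -5.8,"hand": 30}
  ]
}}

```text
schema error: expected keys dx, dy, dz, ax, ay, az, hand
```

```bash
python3 - <<'E'
from go import *
p0=np.array([.41,-.15,.28]); v=np.array([.464,.176,.18])
show([(p0+(v-p0)*k/8,-.6+.57*k/8) for k in range(0,9)])
E
```

```text
t 0.1 p [ 0.221  -0.5841  0.263 ] F [-0.2  0.5  0.1] op 88.1 q [ 1.24  0.69 -0.19  1.57  0.16  0.9  -0.22]
[ 0.41 -0.15  0.28] d [ 5.51 -5.65 -0.27] a [-0.02 -0.   -5.81]
[ 0.417 -0.109  0.268] d [ 5.85 -6.25 -0.07] a [-0.02 -0.   -6.49]
[ 0.424 -0.068  0.255] d [ 6.2  -6.84  0.14] a [-0.02 -0.   -7.18]
[ 0.43  -0.028  0.243] d [ 6.54 -7.44  0.35] a [-0.02 -0.01 -7.86]
[0.437 0.013 0.23 ] d [ 6.89 -8.03  0.56] a [-0.02 -0.01 -8.54]
[0.444 0.054 0.218] d [ 7.24 -8.63  0.77] a [-0.01 -0.01 -9.22]
[0.45  0.094 0.205] d [ 7.58 -9.22  0.98] a [-0.01 -0.01 -9.9 ]
[0.457 0.135 0.192] d [ 7.93 -9.82  1.19] a [-1.000e-02 -1.000e-02 -1.058e+01]
[0.464 0.176 0.18 ] d [  8.27 -10.41   1.4 ] a [-1.000e-02 -1.000e-02 -1.126e+01]
```

All seven keys have to be given in every row.

>>> {"method": "servo_tool", "body": {
  "deltas": [
    {"dx": 0.6,"dy": -0.6,"dz": 0,"ax": 0,"ay": 0,"az": -0.7,"hand": 30},
    {"dx": 1.2,"dy": -1.25,"dz": -0.05,"ax": 0,"ay": 0,"az": -1.4,"hand": 30},
    {"dx": 1.85,"dy": -1.9,"dz": -0.1,"ax": 0,"ay": 0,"az": -2,"hand": 30},
    {"dx": 2.45,"dy": -2.5,"dz": -0.1,"ax": 0,"ay": 0,"az": -2.6,"hand": 30},
    {"dx": 3.05,"dy": -3.15,"dz": -0.15,"ax": 0,"ay": 0,"az": -3.3,"hand": 30},
    {"dx": 3.7,"dy": -3.8,"dz": -0.2,"ax": 0,"ay": 0,"az": -3.9,"hand": 30},
    {"dx": 4.3,"dy": -4.4,"dz": -0.2,"ax": 0,"ay": 0,"az": -4.5,"hand": 30},
    {"dx": 4.9,"dy": -5,"dz": -0.25,"ax": 0,"ay": 0,"az": -5.2,"hand": 30},
    {"dx": 5.5,"dy": -5.65,"dz": -0.25,"ax": 0,"ay": 0,"az": -5.8,"hand": 30}
  ]
}}

```text
clock: 1.23
tool_pos: [0.4105, -0.1493, 0.2788]
eef_rot: [0.884, 0.467, 0.0, 0.0]
contact_force: [0.2, -0.2, -0.2]
opening: 0.338
```

```bash
python3 - <<'E'
from go import *
p0=np.array([.41,-.15,.28]); v=np.array([.464,.176,.18])
show([(p0+(v-p0)*k/8,-.6+.57*k/8) for k in range(0,9)])
E
```

```text
t 1.23 p [ 0.4105 -0.1493  0.2788] F [ 0.2 -0.2 -0.2] op 29.8 q [ 0.49  0.44 -0.36  2.08  0.25  0.66 -0.63]
[ 0.41 -0.15  0.28] d [-0.01 -0.   -0.02] a [ 0. -0. -0.]
[ 0.417 -0.109  0.268] d [ 0.61 -0.29  0.19] a [ 0.   -0.   -0.68]
[ 0.424 -0.068  0.255] d [ 1.23 -0.58  0.4 ] a [ 0.    0.   -1.36]
[ 0.43  -0.028  0.243] d [ 1.86 -0.87  0.6 ] a [ 0.    0.   -2.04]
[0.437 0.013 0.23 ] d [ 2.48 -1.16  0.81] a [ 0.    0.   -2.72]
[0.444 0.054 0.218] d [ 3.11 -1.45  1.02] a [ 0.   0.  -3.4]
[0.45  0.094 0.205] d [ 3.73 -1.74  1.23] a [ 0.    0.   -4.08]
[0.457 0.135 0.192] d [ 4.35 -2.04  1.44] a [ 0.    0.   -4.76]
[0.464 0.176 0.18 ] d [ 4.98 -2.33  1.65] a [ 0.    0.   -5.44]
```

>>> {"method": "servo_tool", "body": {
  "deltas": [
    {"dx": 0.6,"dy": -0.3,"dz": 0.1,"ax": 0,"ay": 0,"az": -0.7,"hand": 30},
    {"dx": 1.25,"dy": -0.6,"dz": 0.3,"ax": 0,"ay": 0,"az": -1.4,"hand": 30},
    {"dx": 1.85,"dy": -0.85,"dz": 0.5,"ax": 0,"ay": 0,"az": -2,"hand": 30},
    {"dx": 2.5,"dy": -1.15,"dz": 0.7,"ax": 0,"ay": 0,"az": -2.7,"hand": 30},
    {"dx": 3.1,"dy": -1.45,"dz": 0.9,"ax": 0,"ay": 0,"az": -3.4,"hand": 30},
    {"dx": 3.75,"dy": -1.75,"dz": 1.1,"ax": 0,"ay": 0,"az": -4.1,"hand": 30},
    {"dx": 4.35,"dy": -2.05,"dz": 1.4,"ax": 0,"ay": 0,"az": -4.8,"hand": 30},
    {"dx": 5,"dy": -2.35,"dz": 1.65,"ax": 0,"ay": 0,"az": -5.4,"hand": 30},
    {"dx": 5,"dy": -2.35,"dz": 1.65,"ax": 0,"ay": 0,"az": -5.4,"hand": 30}
  ]
}}

```text
clock: 2.35
tool_pos: [0.463, 0.1805, 0.1787]
eef_rot: [0.718, 0.696, 0.001, -0.001]
contact_force: [0.1, -0.1, -0.2]
opening: 0.343
```

```bash
python3 - <<'E'
from go import *
show([((.464,.176,z),-.027) for z in (.18,.14,.117)])
snap('scene','s1')
im=cv2.imread('pics/s1.png')[180:420,100:420]; cv2.imwrite('pics/s1c.png',cv2.resize(im,None,fx=2.4,fy=2.4))
E
```

```text
t 2.35 p [0.463  0.1805 0.1787] F [ 0.1 -0.1 -0.2] op 30.2 q [-0.24  0.68 -0.37  2.02  0.46  0.52 -0.96]
[0.464 0.176 0.18 ] d [-0.07  0.02 -0.02] a [-0.01 -0.03 -0.03]
[0.464 0.176 0.14 ] d [-0.08  0.02  0.65] a [-0.01 -0.03 -0.03]
[0.464 0.176 0.117] d [-0.08  0.02  1.03] a [-0.01 -0.03 -0.03]
```

View pics/s1c.png

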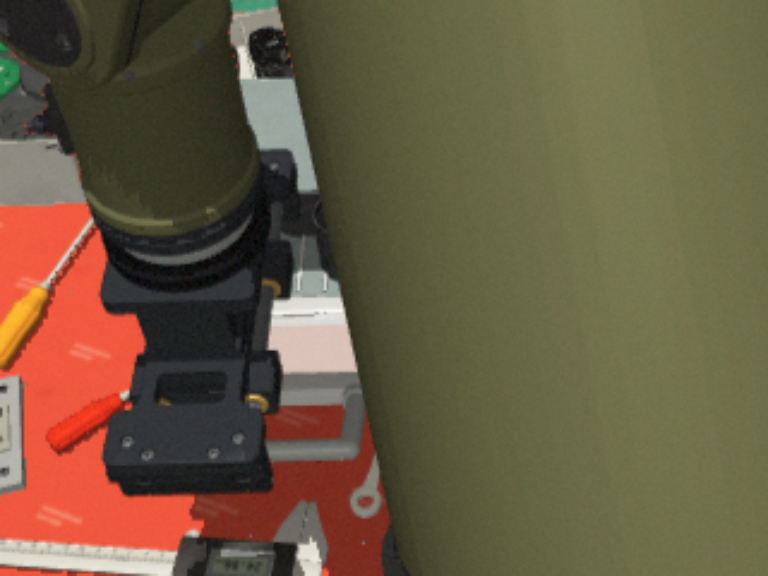

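The gripper is above the left cabinet's bar (crop (315,450)) and lined up with it. I'll go down and pinch.

>>> {"method": "servo_tool", "body": {
  "deltas": [
    {"dx": -0.07,"dy": 0.02,"dz": 0.3,"ax": 0,"ay": 0,"az": 0,"hand": 30},
    {"dx": -0.07,"dy": 0.02,"dz": 0.6,"ax": 0,"ay": 0,"az": 0,"hand": 30},
    {"dx": -0.07,"dy": 0.02,"dz": 0.85,"ax": 0,"ay": 0,"az": 0,"hand": 30},
    {"dx": -0.07,"dy": 0.02,"dz": 1.02,"ax": 0,"ay": 0,"az": 0,"hand": 30},
    {"dx": -0.07,"dy": 0.02,"dz": 1.02,"ax": 0,"ay": 0,"az": 0,"hand": 30}
  ]
}}

```text
clock: 3.02
tool_pos: [0.4643, 0.1712, 0.1182]
eef_rot: [0.72, 0.694, -0.001, 0.0]
contact_force: [-0.1, 0.6, -0.5]
opening: 0.339
```

>>> {"method": "servo_tool", "body": {
  "deltas": [
    {"dx": 0,"dy": 0,"dz": 0,"ax": 0,"ay": 0,"az": 0,"hand": 5},
    {"dx": 0,"dy": 0,"dz": 0,"ax": 0,"ay": 0,"az": 0,"hand": 5},
    {"dx": 0,"dy": 0,"dz": 0,"ax": 0,"ay": 0,"az": 0,"hand": 5},
    {"dx": 0,"dy": 0,"dz": 0,"ax": 0,"ay": 0,"az": 0,"hand": 5}
  ],
  "newtons": 20
}}

```text
clock: 3.52
tool_pos: [0.4644, 0.1722, 0.1187]
eef_rot: [0.72, 0.694, 0.0, 0.0]
contact_force: [-1.3, -0.3, 1.5]
opening: 0.128
```

```bash
cat >> go.py <<'E'
def arc(h,psi,a0,a1,n,zoff=.006):
    # h hinge xyz; cabinet x axis (cos psi, sin psi)
    ex=np.array([np.cos(psi),np.sin(psi),0]); T=[]
    for a in np.linspace(a0,a1,n): T.append((np.array(h)-ex*.16*np.sin(a)+[0,0,.16*np.cos(a)+zoff],psi))
    return T
E
python3 - <<'E'
from go import *
s=r.get_state(); p=s['tool_pos']; a=np.arccos((p[2]-.006-.048)/.16); print('theta',a, 'hinge x est',p[0]+.16*np.sin(a))
show(arc((.611,.1715,.048),-.027,1.17,0,21))
E
```

```text
theta 1.1543016817761464 hinge x est 0.610706810638973
t 3.52 p [0.4644 0.1722 0.1187] F [-1.3 -0.3  1.5] op 11.3 q [-0.29  0.78 -0.26  2.07  0.55  0.36 -1.03]
[0.464 0.175 0.116] d [ 0.05 -0.01  0.04] a [ 0.    0.   -0.09]
[0.468 0.175 0.125] d [ 0.05  0.05 -0.1 ] a [ 0.    0.   -0.09]
[0.472 0.175 0.133] d [ 0.06  0.13 -0.24] a [ 0.    0.   -0.09]
[0.477 0.175 0.141] d [ 0.06  0.21 -0.37] a [ 0.    0.   -0.09]
[0.482 0.175 0.149] d [ 0.06  0.3  -0.5 ] a [ 0.    0.   -0.09]
[0.488 0.175 0.156] d [ 0.06  0.39 -0.63] a [ 0.    0.   -0.09]
[0.494 0.175 0.163] d [ 0.06  0.49 -0.74] a [ 0.    0.   -0.09]
[0.501 0.174 0.17 ] d [ 0.06  0.6  -0.85] a [ 0.    0.   -0.09]
[0.508 0.174 0.176] d [ 0.06  0.72 -0.96] a [ 0.    0.   -0.09]
[0.515 0.174 0.182] d [ 0.06  0.84 -1.05] a [ 0.    0.   -0.09]
[0.523 0.174 0.187] d [ 0.06  0.97 -1.14] a [ 0.    0.   -0.09]
[0.531 0.174 0.192] d [ 0.06  1.1  -1.23] a [ 0.    0.   -0.09]
[0.539 0.173 0.197] d [ 0.07  1.24 -1.3 ] a [ 0.    0.   -0.09]
[0.547 0.173 0.201] d [ 0.07  1.38 -1.37] a [ 0.    0.   -0.09]
[0.556 0.173 0.204] d [ 0.07  1.53 -1.43] a [ 0.    0.   -0.09]
[0.565 0.173 0.207] d [ 0.07  1.67 -1.47] a [ 0.    0.   -0.09]
[0.574 0.173 0.21 ] d [ 0.07  1.82 -1.52] a [ 0.    0.   -0.09]
[0.583 0.172 0.212] d [ 0.07  1.98 -1.55] a [ 0.    0.   -0.09]
[0.592 0.172 0.213] d [ 0.07  2.13 -1.57] a [ 0.    0.   -0.09]
[0.602 0.172 0.214] d [ 0.07  2.29 -1.58] a [ 0.    0.   -0.09]
[0.611 0.172 0.214] d [ 0.08  2.44 -1.59] a [ 0.    0.   -0.09]
```

Pinched: the opening is 11 mm on the 12 mm bar. I'll lift it along the arc at about 0.45 rad/s.

>>> {"method": "servo_tool", "body": {
  "deltas": [
    {"dx": 0,"dy": 0.05,"dz": -0.12,"ax": 0,"ay": 0,"az": 0,"hand": 5},
    {"dx": 0,"dy": 0.13,"dz": -0.26,"ax": 0,"ay": 0,"az": 0,"hand": 5},
    {"dx": 0,"dy": 0.21,"dz": -0.39,"ax": 0,"ay": 0,"az": 0,"hand": 5},
    {"dx": 0,"dy": 0.3,"dz": -0.52,"ax": 0,"ay": 0,"az": 0,"hand": 5},
    {"dx": 0,"dy": 0.39,"dz": -0.65,"ax": 0,"ay": 0,"az": 0,"hand": 5},
    {"dx": 0,"dy": 0.49,"dz": -0.76,"ax": 0,"ay": 0,"az": 0,"hand": 5},
    {"dx": 0,"dy": 0.6,"dz": -0.87,"ax": 0,"ay": 0,"az": 0,"hand": 5},
    {"dx": 0,"dy": 0.72,"dz": -0.98,"ax": 0,"ay": 0,"az": 0,"hand": 5},
    {"dx": 0,"dy": 0.84,"dz": -1.07,"ax": 0,"ay": 0,"az": 0,"hand": 5},
    {"dx": 0,"dy": 0.97,"dz": -1.16,"ax": 0,"ay": 0,"az": 0,"hand": 5}
  ]
}}

```text
clock: 4.78
tool_pos: [0.5165, 0.1703, 0.189]
eef_rot: [0.719, 0.695, -0.005, -0.003]
contact_force: [-17.3, 0.8, 15.7]
opening: 0.126
```

```bash
python3 - <<'E'
from go import *
s=r.get_state(); p=s['tool_pos']; print(np.arctan2(.611-p[0],p[2]-.008-.048),np.hypot(.611-p[0],p[2]-.008-.048))
show(arc((.611,.1715,.048),-.027,.585,0,11,.008))
E
```

```text
0.6174474683760549 0.16314277657250098
t 4.78 p [0.5165 0.1703 0.189 ] F [-17.3   0.8  15.7] op 11.1 q [-0.16  0.72 -0.41  1.87  0.44  0.66 -0.86]
[0.523 0.174 0.189] d [ 0.06  0.1  -0.01] a [-0.11  0.03 -0.07]
[0.531 0.174 0.194] d [ 0.06  0.23 -0.09] a [-0.11  0.03 -0.07]
[0.539 0.173 0.199] d [ 0.06  0.37 -0.17] a [-0.11  0.03 -0.07]
[0.547 0.173 0.203] d [ 0.06  0.51 -0.24] a [-0.11  0.03 -0.07]
[0.556 0.173 0.206] d [ 0.07  0.65 -0.29] a [-0.11  0.03 -0.07]
[0.565 0.173 0.209] d [ 0.07  0.8  -0.35] a [-0.11  0.03 -0.07]
[0.574 0.173 0.212] d [ 0.07  0.95 -0.39] a [-0.11  0.03 -0.07]
[0.583 0.172 0.214] d [ 0.07  1.1  -0.42] a [-0.11  0.03 -0.07]
[0.592 0.172 0.215] d [ 0.07  1.26 -0.45] a [-0.11  0.03 -0.07]
[0.602 0.172 0.216] d [ 0.07  1.41 -0.46] a [-0.11  0.03 -0.07]
[0.611 0.172 0.216] d [ 0.07  1.57 -0.47] a [-0.11  0.03 -0.07]
```

```bash
python3 - <<'E'
from go import *
import json
snap('top','t2'); im=cv2.imread('pics/t2.png')[150:410,120:460]; cv2.imwrite('pics/t2c.png',cv2.resize(im,None,fx=2.3,fy=2.3))
A=world('top',np.load('pics/t2.npy'));np.save('pics/A2.npy',A)
c=np.array([.4644+.97*.06-.0005,0,.1187+1.16*.06])
for h in ((.613,.0,.0605),):
  for p,_ in arc(h,0,.655,0,14,0): print(np.round(p,3),np.round([(p[0]-c[0])/.06,-(p[2]-c[2])/.06],2))
E
```

```text
[0.516 0.    0.187] [-0.11  0.02]
[0.522 0.    0.192] [-0.   -0.06]
[0.529 0.    0.197] [ 0.11 -0.14]
[0.536 0.    0.201] [ 0.23 -0.21]
[0.543 0.    0.204] [ 0.35 -0.27]
[0.55  0.    0.208] [ 0.47 -0.32]
[0.558 0.    0.211] [ 0.59 -0.37]
[0.565 0.    0.213] [ 0.72 -0.42]
[0.573 0.    0.215] [ 0.85 -0.45]
[0.581 0.    0.217] [ 0.98 -0.48]
[0.589 0.    0.219] [ 1.11 -0.51]
[0.597 0.    0.22 ] [ 1.25 -0.52]
[0.605 0.    0.22 ] [ 1.38 -0.53]
[0.613 0.    0.22 ] [ 1.51 -0.54]
```

View pics/t2c.png

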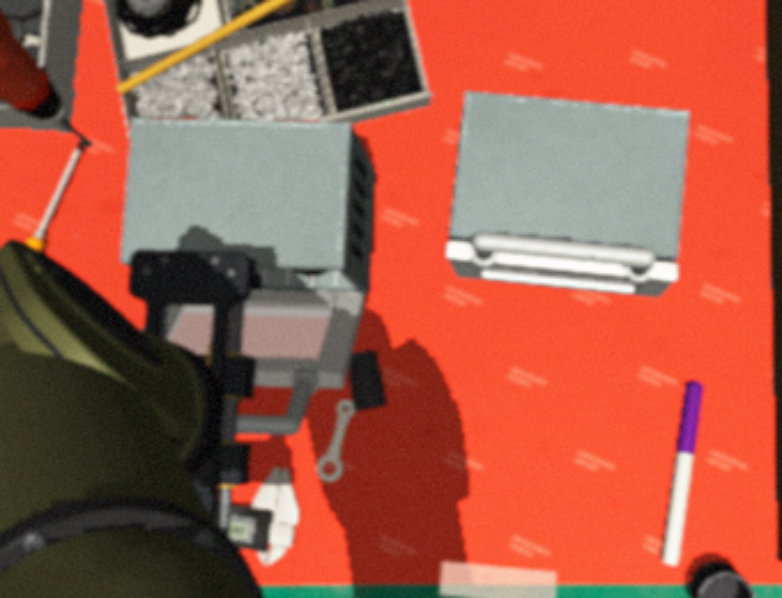

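The bar is still gripped (crop (265,425)) and the door is about half up. I'll measure the visible end of the bar.

```bash
python3 - <<'E'
import numpy as np
A=np.load('pics/A2.npy')
for u in (228,235,240):
    for v in range(322,346,2): print(u,v,np.round(A[v,u],3))
E
```

```text
228 322 [0.529 0.137 0.244]
228 324 [0.536 0.19  0.   ]
228 326 [ 0.533  0.19  -0.002]
228 328 [ 0.53   0.19  -0.002]
228 330 [0.52  0.151 0.178]
228 332 [0.517 0.15  0.179]
228 334 [0.515 0.149 0.183]
228 336 [0.512 0.15  0.182]
228 338 [0.509 0.15  0.181]
228 340 [0.509 0.189 0.   ]
228 342 [0.505 0.189 0.001]
228 344 [0.5   0.138 0.235]
235 322 [ 0.54   0.178 -0.001]
235 324 [ 0.536  0.178 -0.002]
235 326 [0.533 0.177 0.002]
235 328 [0.529 0.177 0.001]
235 330 [ 0.526  0.177 -0.   ]
235 332 [0.517 0.14  0.182]
235 334 [0.514 0.139 0.184]
235 336 [0.512 0.139 0.184]
235 338 [0.509 0.14  0.182]
235 340 [0.509 0.176 0.001]
235 342 [ 0.505  0.176 -0.   ]
235 344 [0.502 0.176 0.   ]
240 322 [0.54  0.168 0.002]
240 324 [ 0.537  0.169 -0.004]
240 326 [0.533 0.168 0.001]
240 328 [ 0.529  0.169 -0.003]
240 330 [0.526 0.168 0.001]
240 332 [0.517 0.132 0.182]
240 334 [0.514 0.132 0.182]
240 336 [0.512 0.132 0.182]
240 338 [0.509 0.133 0.179]
240 340 [ 0.509  0.168 -0.002]
240 342 [0.505 0.168 0.   ]
240 344 [ 0.502  0.168 -0.   ]
```

>>> {"method": "servo_tool", "body": {
  "deltas": [
    {"dx": 0,"dy": 0,"dz": -0.06,"ax": 0,"ay": 0,"az": 0,"hand": 5},
    {"dx": 0,"dy": 0.11,"dz": -0.14,"ax": 0,"ay": 0,"az": 0,"hand": 5},
    {"dx": 0,"dy": 0.23,"dz": -0.21,"ax": 0,"ay": 0,"az": 0,"hand": 5},
    {"dx": 0,"dy": 0.35,"dz": -0.27,"ax": 0,"ay": 0,"az": 0,"hand": 5},
    {"dx": 0,"dy": 0.47,"dz": -0.32,"ax": 0,"ay": 0,"az": 0,"hand": 5},
    {"dx": 0,"dy": 0.59,"dz": -0.37,"ax": 0,"ay": 0,"az": 0,"hand": 5},
    {"dx": 0,"dy": 0.72,"dz": -0.42,"ax": 0,"ay": 0,"az": 0,"hand": 5},
    {"dx": 0,"dy": 0.85,"dz": -0.45,"ax": 0,"ay": 0,"az": 0,"hand": 5},
    {"dx": 0,"dy": 0.98,"dz": -0.48,"ax": 0,"ay": 0,"az": 0,"hand": 5},
    {"dx": 0,"dy": 1.11,"dz": -0.51,"ax": 0,"ay": 0,"az": 0,"hand": 5}
  ]
}}

```text
clock: 6.08
tool_pos: [0.5891, 0.1674, 0.2202]
eef_rot: [0.72, 0.694, -0.0, -0.0]
contact_force: [-5.4, 0.7, 3.5]
opening: 0.129
```

>>> {"method": "servo_tool", "body": {
  "deltas": [
    {"dx": 0,"dy": 0.1,"dz": -0.01,"ax": 0,"ay": 0,"az": 0,"hand": 5},
    {"dx": 0,"dy": 0.18,"dz": -0.01,"ax": 0,"ay": 0,"az": 0,"hand": 5},
    {"dx": 0,"dy": 0.26,"dz": -0.02,"ax": 0,"ay": 0,"az": 0,"hand": 5},
    {"dx": 0,"dy": 0.34,"dz": -0.02,"ax": 0,"ay": 0,"az": 0,"hand": 5},
    {"dx": 0,"dy": 0.4,"dz": -0.02,"ax": 0,"ay": 0,"az": 0,"hand": 5},
    {"dx": 0,"dy": 0.44,"dz": -0.02,"ax": 0,"ay": 0,"az": 0,"hand": 5}
  ]
}}

```text
clock: 6.82
tool_pos: [0.6129, 0.1666, 0.221]
eef_rot: [0.72, 0.694, -0.003, -0.002]
contact_force: [-15.7, -1.6, 16.1]
opening: 0.126
```

>>> {"method": "servo_tool", "body": {
  "deltas": [
    {"dx": 0,"dy": 0.04,"dz": 0,"ax": 0,"ay": 0,"az": 0,"hand": 5},
    {"dx": 0,"dy": 0.08,"dz": 0,"ax": 0,"ay": 0,"az": 0,"hand": 5},
    {"dx": 0,"dy": 0.08,"dz": 0,"ax": 0,"ay": 0,"az": 0,"hand": 5}
  ]
}}

```text
clock: 7.2
tool_pos: [0.6131, 0.1666, 0.2209]
eef_rot: [0.719, 0.695, -0.007, -0.004]
contact_force: [-22.9, -2.5, 21.2]
opening: 0.127
```

```bash
python3 - <<'E'
from go import *
show([])
snap('top','t3'); im=cv2.imread('pics/t3.png')[150:410,120:460]; cv2.imwrite('pics/t3c.png',cv2.resize(im,None,fx=2.3,fy=2.3))
E
```

```text
t 7.2 p [0.6131 0.1666 0.2209] F [-22.9  -2.5  21.2] op 11.2 q [-0.1   0.79 -0.45  1.55  0.39  0.91 -0.71]
```

View pics/t3c.png

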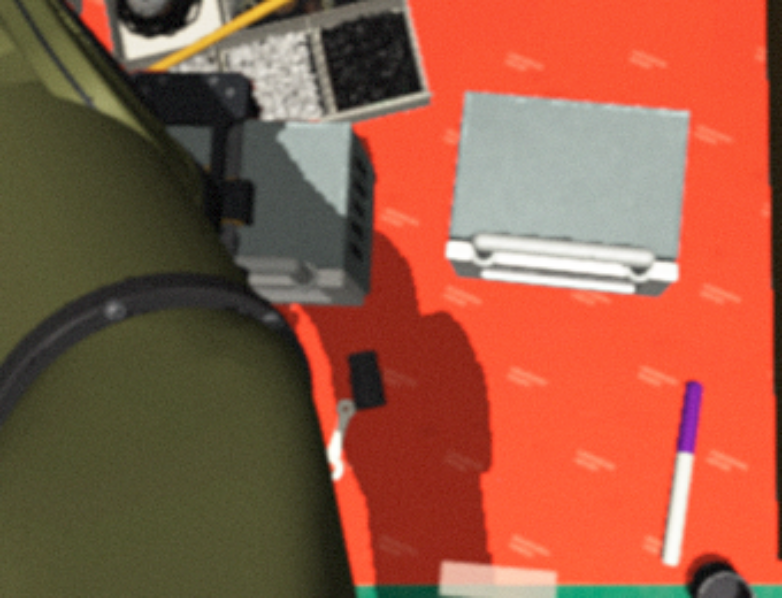

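The bar hasn't moved under extra push (x = 0.613), so the door is at its stop. I'll ease off, open the fingers and lift.

>>> {"method": "servo_tool", "body": {
  "deltas": [
    {"dx": 0,"dy": -0.06,"dz": -0.05,"ax": 0,"ay": 0,"az": 0,"hand": 5},
    {"dx": 0,"dy": -0.06,"dz": -0.05,"ax": 0,"ay": 0,"az": 0,"hand": 34},
    {"dx": 0,"dy": -0.06,"dz": -0.05,"ax": 0,"ay": 0,"az": 0,"hand": 34},
    {"dx": 0,"dy": -0.06,"dz": -0.05,"ax": 0,"ay": 0,"az": 0,"hand": 34},
    {"dx": 0,"dy": -0.06,"dz": -0.5,"ax": 0,"ay": 0,"az": 0,"hand": 34},
    {"dx": 0,"dy": -0.06,"dz": -1,"ax": 0,"ay": 0,"az": 0,"hand": 34},
    {"dx": 0,"dy": -0.06,"dz": -1.3,"ax": 0,"ay": 0,"az": 0,"hand": 34}
  ]
}}

```text
clock: 8.12
tool_pos: [0.6181, 0.1668, 0.3]
eef_rot: [0.72, 0.694, 0.002, 0.001]
contact_force: [0.3, 0.5, -0.2]
opening: 0.383
```

```bash
python3 - <<'E'
from go import *
show([((.619,.16-.205*k/6,.295),-.027-.081*k/6) for k in range(1,7)])
E
```

```text
t 8.12 p [0.6181 0.1668 0.3   ] F [ 0.3  0.5 -0.2] op 33.7 q [-0.08  0.7  -0.47  1.47  0.35  1.05 -0.67]
[0.619 0.126 0.295] d [-0.68  0.04  0.08] a [ 0.04 -0.01  0.04]
[0.619 0.092 0.295] d [-1.25  0.06  0.08] a [ 0.04 -0.01  0.16]
[0.619 0.058 0.295] d [-1.82  0.08  0.08] a [ 0.04 -0.01  0.29]
[0.619 0.023 0.295] d [-2.39  0.1   0.08] a [ 0.04 -0.01  0.42]
[ 0.619 -0.011  0.295] d [-2.96  0.12  0.08] a [ 0.04 -0.01  0.55]
[ 0.619 -0.045  0.295] d [-3.53  0.14  0.08] a [ 0.03 -0.01  0.68]
```

>>> {"method": "servo_tool", "body": {
  "deltas": [
    {"dx": -0.7,"dy": 0.04,"dz": 0.08,"ax": 0,"ay": 0,"az": 0.05,"hand": 34},
    {"dx": -1.3,"dy": 0.06,"dz": 0.08,"ax": 0,"ay": 0,"az": 0.2,"hand": 34},
    {"dx": -2,"dy": 0.08,"dz": 0.08,"ax": 0,"ay": 0,"az": 0.35,"hand": 34},
    {"dx": -2.7,"dy": 0.1,"dz": 0.08,"ax": 0,"ay": 0,"az": 0.5,"hand": 34},
    {"dx": -3.3,"dy": 0.13,"dz": 0.08,"ax": 0,"ay": 0,"az": 0.65,"hand": 34},
    {"dx": -3.53,"dy": 0.14,"dz": 0.08,"ax": 0,"ay": 0,"az": 0.68,"hand": 34},
    {"dx": -3.53,"dy": 0.14,"dz": 0.08,"ax": 0,"ay": 0,"az": 0.68,"hand": 34}
  ]
}}

```text
clock: 9.0
tool_pos: [0.6179, -0.0455, 0.2933]
eef_rot: [0.744, 0.668, 0.0, 0.0]
contact_force: [0.9, 1.3, 0.1]
opening: 0.388
```

```bash
python3 - <<'E'
from go import *
show([((.619,-.0455,z),-.108) for z in(.25,.218)])
for n in('top','scene'):
    snap(n,n[0]+'4'); im=cv2.imread(f'pics/{n[0]}4.png')[150:410,120:460]; cv2.imwrite(f'pics/{n[0]}4c.png',im)
cv2.imwrite('pics/m4.png',cv2.resize(np.hstack([cv2.imread('pics/t4c.png'),cv2.imread('pics/s4c.png')]),(790,300)))
A=world('top',np.load('pics/t4.npy'))
P=bar=A[(A[...,0]>.58)&(A[...,0]<.65)&(A[...,1]>.1)&(A[...,1]<.26)&(A[...,2]>.19)&(A[...,2]<.225)]
print(len(P), P.mean(0),P[:,2].max(), np.percentile(P[:,0],[5,95]))
E
```

```text
t 9.0 p [ 0.6179 -0.0455  0.2933] F [0.9 1.3 0.1] op 34.2 q [ 0.26  0.68 -0.47  1.54  0.34  1.01 -0.42]
[ 0.619 -0.046  0.25 ] d [0.   0.02 0.72] a [ 0.01 -0.   -0.  ]
[ 0.619 -0.046  0.218] d [0.   0.02 1.25] a [ 0.01 -0.   -0.  ]
674 [0.61085872 0.1683702  0.21259649] 0.21790009880138905 [0.6054179 0.6172916]
```

View pics/m4.png

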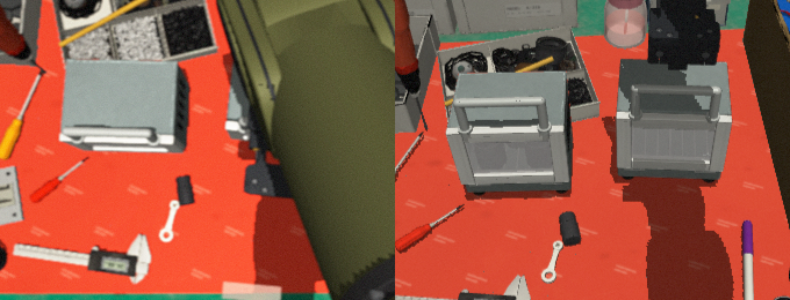

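The left door is shut: its bar sits over the hinge line at x = 0.611, top at z = 0.216. The gripper is now over the empty cabinet's bar, so I'll go down and pinch it.

>>> {"method": "servo_tool", "body": {
  "deltas": [
    {"dx": 0,"dy": 0,"dz": 0.4,"ax": 0,"ay": 0,"az": 0,"hand": 34},
    {"dx": 0,"dy": 0,"dz": 0.75,"ax": 0,"ay": 0,"az": 0,"hand": 34},
    {"dx": 0,"dy": 0,"dz": 1.05,"ax": 0,"ay": 0,"az": 0,"hand": 34},
    {"dx": 0,"dy": 0,"dz": 1.28,"ax": 0,"ay": 0,"az": 0,"hand": 34},
    {"dx": 0,"dy": 0,"dz": 1.28,"ax": 0,"ay": 0,"az": 0,"hand": 34}
  ]
}}

```text
clock: 9.72
tool_pos: [0.6171, -0.0441, 0.2155]
eef_rot: [0.743, 0.669, -0.0, -0.001]
contact_force: [0.1, -0.1, -0.5]
opening: 0.387
```

>>> {"method": "servo_tool", "body": {
  "deltas": [
    {"dx": 0,"dy": 0,"dz": 0,"ax": 0,"ay": 0,"az": 0,"hand": 5},
    {"dx": 0,"dy": 0,"dz": 0,"ax": 0,"ay": 0,"az": 0,"hand": 5},
    {"dx": 0,"dy": 0,"dz": 0,"ax": 0,"ay": 0,"az": 0,"hand": 5},
    {"dx": 0,"dy": 0,"dz": 0,"ax": 0,"ay": 0,"az": 0,"hand": 5}
  ],
  "newtons": 20
}}

```text
clock: 10.22
tool_pos: [0.6183, -0.0452, 0.2171]
eef_rot: [0.744, 0.668, 0.001, 0.001]
contact_force: [0.6, 0.4, 3.6]
opening: 0.125
```

```bash
python3 - <<'E'
from go import *
s=r.get_state(); p=s['tool_pos']; zo=p[2]-.208; print('zoff',zo)
show([]); e=np.array([np.cos(.108),-np.sin(.108)])
for a in np.arange(.03,1.5,.06):
    # tool y along cabinet x ; travel relative to a=.03
    print(round(a,2), round(-.16*(np.sin(a)-np.sin(.03))/.06,2), round(.16*(np.cos(.03)-np.cos(a))/.06,2))
E
```

```text
zoff 0.009072062367946748
t 10.22 p [ 0.6183 -0.0452  0.2171] F [0.6 0.4 3.6] op 11.0 q [ 0.24  0.76 -0.44  1.62  0.4   0.84 -0.47]
0.03 -0.0 0.0
0.09 -0.16 0.01
0.15 -0.32 0.03
0.21 -0.48 0.06
0.27 -0.63 0.1
0.33 -0.78 0.14
0.39 -0.93 0.2
0.45 -1.08 0.26
0.51 -1.22 0.34
0.57 -1.36 0.42
0.63 -1.49 0.51
0.69 -1.62 0.61
0.75 -1.74 0.71
0.81 -1.85 0.83
0.87 -1.96 0.95
0.93 -2.06 1.07
0.99 -2.15 1.2
1.05 -2.23 1.34
1.11 -2.31 1.48
1.17 -2.38 1.63
1.23 -2.43 1.77
1.29 -2.48 1.93
1.35 -2.52 2.08
1.41 -2.55 2.24
1.47 -2.57 2.4
```

>>> {"method": "servo_tool", "body": {
  "deltas": [
    {"dx": 0,"dy": -0.06,"dz": 0,"ax": 0,"ay": 0,"az": 0,"hand": 5},
    {"dx": 0,"dy": -0.18,"dz": 0.01,"ax": 0,"ay": 0,"az": 0,"hand": 5},
    {"dx": 0,"dy": -0.32,"dz": 0.03,"ax": 0,"ay": 0,"az": 0,"hand": 5},
    {"dx": 0,"dy": -0.48,"dz": 0.06,"ax": 0,"ay": 0,"az": 0,"hand": 5},
    {"dx": 0,"dy": -0.63,"dz": 0.1,"ax": 0,"ay": 0,"az": 0,"hand": 5},
    {"dx": 0,"dy": -0.78,"dz": 0.14,"ax": 0,"ay": 0,"az": 0,"hand": 5},
    {"dx": 0,"dy": -0.93,"dz": 0.2,"ax": 0,"ay": 0,"az": 0,"hand": 5},
    {"dx": 0,"dy": -1.08,"dz": 0.26,"ax": 0,"ay": 0,"az": 0,"hand": 5},
    {"dx": 0,"dy": -1.22,"dz": 0.34,"ax": 0,"ay": 0,"az": 0,"hand": 5}
  ]
}}

```text
clock: 11.35
tool_pos: [0.5442, -0.0369, 0.1957]
eef_rot: [0.744, 0.668, 0.0, -0.0]
contact_force: [3.1, 2.7, 0.7]
opening: 0.127
```

```bash
python3 - <<'E'
from go import *
show([])
A=None
for n in('top','scene'):
    snap(n,n[0]+'5'); im=cv2.imread(f'pics/{n[0]}5.png')[150:410,200:540]; cv2.imwrite(f'pics/{n[0]}5c.png',im)
    A=world(n,np.load(f'pics/{n[0]}5.npy'))
    np.save(f'pics/A5{n}.npy',A)
cv2.imwrite('pics/m5.png',cv2.resize(np.hstack([cv2.imread('pics/t5c.png'),cv2.imread('pics/s5c.png')]),(790,300)))
E
```

```text
t 11.35 p [ 0.5442 -0.0369  0.1957] F [3.1 2.7 0.7] op 11.2 q [ 0.23  0.7  -0.41  1.87  0.44  0.66 -0.55]
```

View pics/m5.png

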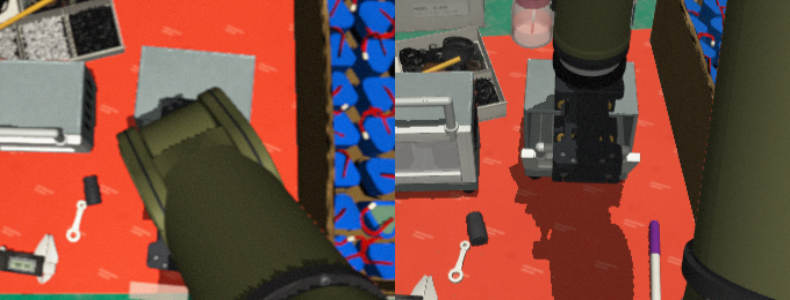

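The door is following with only about 4 N on the tool, so I'll continue.

>>> {"method": "servo_tool", "body": {
  "deltas": [
    {"dx": 0,"dy": -0.14,"dz": 0.08,"ax": 0,"ay": 0,"az": 0,"hand": 5},
    {"dx": 0,"dy": -0.27,"dz": 0.17,"ax": 0,"ay": 0,"az": 0,"hand": 5},
    {"dx": 0,"dy": -0.4,"dz": 0.27,"ax": 0,"ay": 0,"az": 0,"hand": 5},
    {"dx": 0,"dy": -0.52,"dz": 0.37,"ax": 0,"ay": 0,"az": 0,"hand": 5},
    {"dx": 0,"dy": -0.63,"dz": 0.49,"ax": 0,"ay": 0,"az": 0,"hand": 5},
    {"dx": 0,"dy": -0.74,"dz": 0.61,"ax": 0,"ay": 0,"az": 0,"hand": 5},
    {"dx": 0,"dy": -0.84,"dz": 0.73,"ax": 0,"ay": 0,"az": 0,"hand": 5},
    {"dx": 0,"dy": -0.93,"dz": 0.86,"ax": 0,"ay": 0,"az": 0,"hand": 5},
    {"dx": 0,"dy": -1.01,"dz": 1.0,"ax": 0,"ay": 0,"az": 0,"hand": 5}
  ]
}}

```text
clock: 12.58
tool_pos: [0.4851, -0.0305, 0.1357]
eef_rot: [0.744, 0.668, 0.001, 0.0]
contact_force: [4.3, 4.0, 1.3]
opening: 0.117
```

>>> {"method": "servo_tool", "body": {
  "deltas": [
    {"dx": 0,"dy": -0.08,"dz": 0.14,"ax": 0,"ay": 0,"az": 0,"hand": 5},
    {"dx": 0,"dy": -0.15,"dz": 0.29,"ax": 0,"ay": 0,"az": 0,"hand": 5},
    {"dx": 0,"dy": -0.2,"dz": 0.43,"ax": 0,"ay": 0,"az": 0,"hand": 5},
    {"dx": 0,"dy": -0.25,"dz": 0.59,"ax": 0,"ay": 0,"az": 0,"hand": 5},
    {"dx": 0,"dy": -0.29,"dz": 0.73,"ax": 0,"ay": 0,"az": 0,"hand": 5},
    {"dx": 0,"dy": -0.31,"dz": 0.83,"ax": 0,"ay": 0,"az": 0,"hand": 5},
    {"dx": 0,"dy": -0.32,"dz": 0.92,"ax": 0,"ay": 0,"az": 0,"hand": 5}
  ]
}}

```text
clock: 13.45
tool_pos: [0.4656, -0.0286, 0.0805]
eef_rot: [0.744, 0.668, 0.0, 0.0]
contact_force: [3.3, 4.8, 1.2]
opening: 0.121
```

```bash
python3 - <<'E'
from go import *
show([])
snap('scene','s6'); cv2.imwrite('pics/s6c.png',cv2.resize(cv2.imread('pics/s6.png')[180:420,240:560],None,fx=2.4,fy=2.4))
np.save('pics/A6.npy',world('scene',np.load('pics/s6.npy')))
E
```

```text
t 13.45 p [ 0.4656 -0.0286  0.0805] F [3.3 4.8 1.2] op 10.7 q [ 0.05  0.84 -0.13  2.17  0.62  0.17 -0.77]
```

View pics/s6c.png

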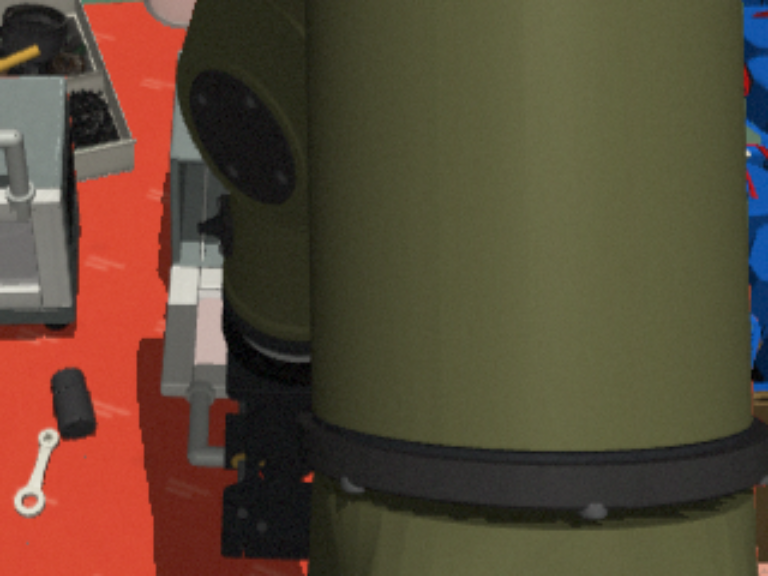

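>>> {"method": "servo_tool", "body": {
  "deltas": [
    {"dx": 0,"dy": 0,"dz": 0.04,"ax": 0,"ay": 0,"az": 0,"hand": 5},
    {"dx": 0,"dy": 0,"dz": 0.08,"ax": 0,"ay": 0,"az": 0,"hand": 5},
    {"dx": 0,"dy": 0,"dz": 0.12,"ax": 0,"ay": 0,"az": 0,"hand": 5},
    {"dx": 0,"dy": 0,"dz": 0.12,"ax": 0,"ay": 0,"az": 0,"hand": 5}
  ]
}}

```text
clock: 14.0
tool_pos: [0.4646, -0.0285, 0.0732]
eef_rot: [0.744, 0.668, -0.0, -0.001]
contact_force: [1.4, 4.6, -1.7]
opening: 0.121
```

```bash
python3 -c "
from go import *
show([])"
```

```text
t 14.0 p [ 0.4646 -0.0285  0.0732] F [ 1.4  4.6 -1.7] op 10.6 q [ 0.04  0.85 -0.12  2.17  0.63  0.15 -0.77]
```

>>> {"method": "servo_tool", "body": {
  "deltas": [
    {"dx": 0,"dy": 0,"dz": 0.04,"ax": 0,"ay": 0,"az": 0,"hand": 5},
    {"dx": 0,"dy": 0,"dz": 0.08,"ax": 0,"ay": 0,"az": 0,"hand": 5},
    {"dx": 0,"dy": 0,"dz": 0.08,"ax": 0,"ay": 0,"az": 0,"hand": 5}
  ]
}}

```text
clock: 14.38
tool_pos: [0.4645, -0.029, 0.0699]
eef_rot: [0.744, 0.668, -0.0, 0.0]
contact_force: [-0.6, 3.9, 17.5]
opening: 0.114
```

```bash
python3 - <<'E'
from go import *
show([])
snap('scene','s7'); A=world('scene',np.load('pics/s7.npy')); im=cv2.imread('pics/s7.png')
# left part of bar at crop (207,460)/2.4+(240,180)
for v in range(364,380,2): print(v,[np.round(A[v,u],3).tolist() for u in(322,328,331)])
E
```

```text
t 14.38 p [ 0.4645 -0.029   0.0699] F [-0.6  3.9 17.5] op 10.1 q [ 0.03  0.86 -0.11  2.17  0.63  0.14 -0.78]
364 [[0.481, 0.021, 0.075], [0.525, 0.008, 0.0], [0.524, 0.003, 0.001]]
366 [[0.479, 0.021, 0.073], [0.52, 0.008, 0.002], [0.522, 0.003, -0.001]]
368 [[0.474, 0.021, 0.077], [0.517, 0.008, 0.002], [0.516, 0.004, 0.003]]
370 [[0.472, 0.021, 0.075], [0.472, 0.013, 0.074], [0.471, 0.008, 0.074]]
372 [[0.468, 0.022, 0.076], [0.469, 0.013, 0.072], [0.467, 0.009, 0.075]]
374 [[0.466, 0.022, 0.074], [0.466, 0.013, 0.072], [0.464, 0.009, 0.075]]
376 [[0.465, 0.022, 0.07], [0.464, 0.013, 0.071], [0.464, 0.009, 0.07]]
378 [[0.5, 0.019, 0.001], [0.501, 0.01, -0.001], [0.5, 0.005, 0.0]]
```

The upward force has built to 17 N and the bar centre is at about 0.068 m, against 0.067 at the stop. One more light push, then I'll release.

>>> {"method": "servo_tool", "body": {
  "deltas": [
    {"dx": 0,"dy": 0,"dz": 0.04,"ax": 0,"ay": 0,"az": 0,"hand": 5},
    {"dx": 0,"dy": 0,"dz": 0.04,"ax": 0,"ay": 0,"az": 0,"hand": 5}
  ]
}}

```text
clock: 14.68
tool_pos: [0.4645, -0.0295, 0.0677]
eef_rot: [0.744, 0.668, -0.001, 0.0]
contact_force: [-0.7, 3.0, 20.6]
opening: 0.1
```

>>> {"method": "servo_tool", "body": {
  "deltas": [
    {"dx": 0,"dy": 0,"dz": -0.02,"ax": 0,"ay": 0,"az": 0,"hand": 30},
    {"dx": 0,"dy": 0,"dz": -0.02,"ax": 0,"ay": 0,"az": 0,"hand": 30},
    {"dx": 0,"dy": 0,"dz": -0.02,"ax": 0,"ay": 0,"az": 0,"hand": 30},
    {"dx": 0,"dy": 0,"dz": -0.1,"ax": 0,"ay": 0,"az": 0,"hand": 30},
    {"dx": 0,"dy": 0,"dz": -0.4,"ax": 0,"ay": 0,"az": 0,"hand": 30},
    {"dx": 0,"dy": 0,"dz": -0.8,"ax": 0,"ay": 0,"az": 0,"hand": 30},
    {"dx": 0,"dy": 0,"dz": -1.3,"ax": 0,"ay": 0,"az": 0,"hand": 30},
    {"dx": 0,"dy": 0,"dz": -1.9,"ax": 0,"ay": 0,"az": 0,"hand": 30},
    {"dx": 0,"dy": 0,"dz": -2.6,"ax": 0,"ay": 0,"az": 0,"hand": 30},
    {"dx": 0,"dy": 0,"dz": -3.3,"ax": 0,"ay": 0,"az": 0,"hand": 30}
  ]
}}

```text
clock: 15.92
tool_pos: [0.4647, -0.0292, 0.2657]
eef_rot: [0.744, 0.668, -0.0, -0.0]
contact_force: [1.3, -0.3, 0.0]
opening: 0.339
```

```bash
python3 - <<'E'
from go import *
p0=np.array([.465,-.029,.27]); v=np.array([.36,-.33,.28])
show([(p0+(v-p0)*k/7,-.108-.5*k/7) for k in range(1,8)])
E
```

```text
t 15.93 p [ 0.4647 -0.0292  0.2657] F [ 1.3 -0.3  0. ] op 29.9 q [ 0.29  0.52 -0.5   2.02  0.38  0.7  -0.55]
[ 0.45  -0.072  0.271] d [-0.74 -0.17 -0.09] a [-0.01  0.    0.69]
[ 0.435 -0.115  0.273] d [-1.47 -0.34 -0.12] a [-0.01  0.01  1.37]
[ 0.42  -0.158  0.274] d [-2.21 -0.51 -0.14] a [-0.01  0.01  2.05]
[ 0.405 -0.201  0.276] d [-2.95 -0.68 -0.16] a [-0.01  0.01  2.73]
[ 0.39  -0.244  0.277] d [-3.69 -0.85 -0.19] a [-0.01  0.01  3.41]
[ 0.375 -0.287  0.279] d [-4.43 -1.03 -0.21] a [-0.01  0.01  4.1 ]
[ 0.36 -0.33  0.28] d [-5.17 -1.2  -0.23] a [-0.01  0.01  4.78]
```

>>> {"method": "servo_tool", "body": {
  "deltas": [
    {"dx": -0.75,"dy": -0.2,"dz": -0.1,"ax": 0,"ay": 0,"az": 0.7,"hand": 30},
    {"dx": -1.5,"dy": -0.35,"dz": -0.1,"ax": 0,"ay": 0,"az": 1.4,"hand": 30},
    {"dx": -2.2,"dy": -0.5,"dz": -0.15,"ax": 0,"ay": 0,"az": 2,"hand": 30},
    {"dx": -3,"dy": -0.7,"dz": -0.15,"ax": 0,"ay": 0,"az": 2.7,"hand": 30},
    {"dx": -3.7,"dy": -0.85,"dz": -0.2,"ax": 0,"ay": 0,"az": 3.4,"hand": 30},
    {"dx": -4.4,"dy": -1,"dz": -0.2,"ax": 0,"ay": 0,"az": 4.1,"hand": 30},
    {"dx": -5.2,"dy": -1.2,"dz": -0.25,"ax": 0,"ay": 0,"az": 4.8,"hand": 30},
    {"dx": -5.2,"dy": -1.2,"dz": -0.25,"ax": 0,"ay": 0,"az": 4.8,"hand": 30}
  ]
}}

```text
clock: 16.92
tool_pos: [0.3577, -0.3352, 0.2792]
eef_rot: [0.889, 0.458, -0.001, 0.0]
contact_force: [0.3, 0.2, -0.8]
opening: 0.341
```

```bash
python3 - <<'E'
from go import *
show([])
for n in('top','scene'):
    snap(n,n[0]+'8'); A=world(n,np.load(f'pics/{n[0]}8.npy'))
    for nm,lo,hi in(('L',(.59,.1,.19),(.64,.24,.225)),('E',(.44,-.09,.05),(.48,.03,.1))):
        P=A[np.all((A>lo)&(A<hi),-1)]
        print(n,nm,len(P),np.round(np.median(P,0),4),np.round(np.percentile(P[:,2],95),4))
    for nm,(y0,y1) in(('L',(.12,.22)),('E',(-.09,0))):
        M=np.all((A>(.6,y0,.08))&(A<(.625,y1,.15)),-1)
        if M.sum()>50:
            P=A[M]; c=np.linalg.lstsq(np.c_[P[:,1:],np.ones(len(P))],P[:,0],rcond=None)[0]; print(n,nm,'pane dx/dz',np.round(c,3),len(P))
cv2.imwrite('pics/m8.png',cv2.resize(np.hstack([cv2.imread('pics/t8.png')[150:410,120:460],cv2.imread('pics/s8.png')[180:440,120:460]]),(790,302)))
E
```

```text
t 16.93 p [ 0.3577 -0.3352  0.2792] F [ 0.3  0.2 -0.8] op 30.0 q [ 0.91  0.51 -0.38  1.94  0.28  0.75 -0.26]
top L 673 [0.6107 0.1691 0.2133] 0.2161
top E 629 [ 0.4647 -0.0337  0.0726] 0.0757
top L pane dx/dz [ 0.036 -0.072  0.61 ] 163
scene L 795 [0.6086 0.1696 0.2131] 0.2166
scene E 775 [ 0.4631 -0.0319  0.0735] 0.0765
scene L pane dx/dz [ 0.035 -0.046  0.609] 1762
```

View pics/m8.png

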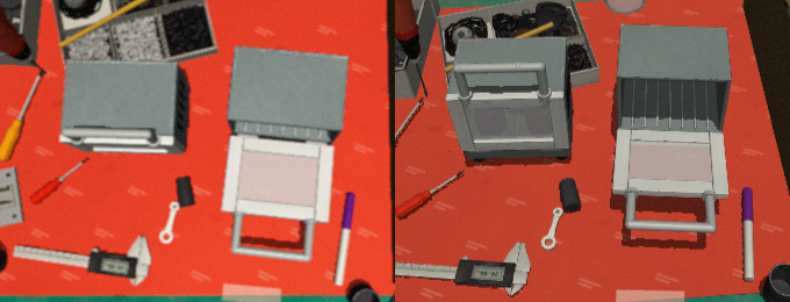

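Both doors look right. I'll check how upright the loaded door is from its frame stiles only, using the saved depth images.

```bash
python3 - <<'E'
from go import *
A=world('scene',np.load('pics/s8.npy'))
e=np.array([np.cos(.027),-np.sin(.027)]);l=np.array([np.sin(.027),np.cos(.027)])
X=(A[...,:2]-[.6675,.1693])@e; Y=(A[...,:2]-[.6675,.1693])@l; Z=A[...,2]
for y0,y1 in((-.073,-.06),(.06,.073)):
    M=(Y>y0)&(Y<y1)&(X>-.075)&(X<-.04)&(Z>.06)&(Z<.15)
    print(M.sum(),np.round(np.polyfit(Z[M],X[M],1),4),np.round(X[M].mean(),4))
E
```

```text
311 [-0.     -0.0616] -0.0616
314 [-0.0016 -0.0604] -0.0605
```

```bash
python3 -c "
from plant import r
print(r.finish_job())"
```

```text
the job is handed in; nothing more can be done
None
```

Both doors are done in the order asked, and I handed the job in at about 17 s on the robot's clock. I pinched the loaded cabinet's bar and swung its door up to the stop. Then I pinched the empty cabinet's bar, swung its door down to the stop, released it and moved the arm clear.

**Loaded door:** it is shut. The frame is upright (slope between 0 and -0.002), and the bar stands over the hinge line at full height. An extra push at the stop did not move it.

**Empty door:** it is fully down. The top of the bar reads 0.076 m in both cameras. Less the roughly 2 mm the cameras also read high on the shut door's bar, that is within about 1 mm of the stop.

**Checks that disagreed or stood out:**
- A rough plane fit over the loaded door's pane and frame together suggested a lean of about 0.05 rad. The fit on the frame stiles alone did not show it.
- While I raised the loaded door, the bar slid about 4 mm between the fingers. The tool force reached about 23 N on the way up and about 31 N when pressed against the stop.
- The tool force was clear at the end, under 1 N.

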